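Finish the crosswise slat riser on the trunk

TASK

Finish the wooden riser on the trunk lid, whose lowest two slats are already down. First lay the two loose slats from the grey felt mat across them, one at each end, so that the corners are flush and make a square; only then lift the wide board straight up out of its rack, lay it down flat on free space well away from the riser, let go of it and take it again by its long edges, and lay it flat across the middle of the second layer, parallel to the lowest slats, ends flush. Everything should line up to within a centimetre; leave the power bank and the carton in the rack and do not disturb the other things on the lid.

Things in the scene. Friction and masses are not known exactly. Their poses are not given: they have to be found in the camera images.
- base: Lowest layer of the riser, stuck to the lid: two light-wood slats, 130 x 40 x 16 mm, flat, parallel, 50 mm apart. Origin midway between them at lid height; x along them, centre lines at y = +/-45 mm, tops at z = 16 mm. Second-layer slats belong along its y, centred at x = +/-45, y = 0 mm (centres 24 mm above the lid); the wide board on them along its x, centred at x = y = 0 (centre 40 mm above the lid).
- slat_a_mid (a point): Centre of a loose plain light-wood slat, 130 x 40 x 16 mm, 60 g or so, at first lying flat on the grey felt mat. x along its length, y across its 40 mm width, z through its 16 mm thickness. Identical to the other loose slat; either may go to either end.
- slat_b_mid (a point): Centre of the other loose slat, the same in every way.
- mat: Flat grey felt mat, 180 x 170 mm, 3 mm thick, fixed on the lid to the left or right of the riser; origin under its centre, x along its 180 mm side. At first the two loose slats lie on it, side by side along its x, some 40 mm apart; once they are gone it is empty, a free flat place to lay the board.
- rack: Dark-wood rack, fixed on the lid on the other side of the riser from the mat: 146 (x) by 77 (y) mm, walls 34 mm high; origin under its centre. Three slots along x, open only at the top, each 134 x 19 mm, at y = -24, 0 and +24 mm, floors 6 mm above the lid, 5 mm walls between. They hold the wide board, a power bank and a carton, in any order.
- board_mid (a point): Centre of the wide light-wood board, 130 (x, length) x 16 (y, thickness) x 60 mm (z, width), about 90 g. At first it stands on its long edge in a rack slot, z up, the tallest there: top edge 66 mm above the lid, 26 mm above the things beside it. It lies flat when y is vertical, either way up; leaned over 35 degrees or more on its long edge and let go, it falls flat.
- bank_mid (a point): Centre of a black power bank, 124 x 16 x 34 mm, standing on edge in a slot of the rack (top 40 mm above the lid). To be left there.
- carton_mid (a point): Centre of a small white card carton, 120 x 16 x 34 mm, standing on edge in a slot of the rack (top 40 mm above the lid). To be left there.
- comb: Blue plastic comb, 150 x 40 x 4 mm, lying flat on the lid on the robot's side of the riser; origin under its centre, x along its length. Not to be disturbed.
- perfume: Amber glass perfume bottle, 36 x 60 mm and 90 mm high with its cap, beyond the riser; origin under its centre. Not to be disturbed.
- stand: Black hard silicone phone stand, 85 x 75 mm, about 95 mm high, beyond the riser, to the right; origin under its centre. Not to be disturbed.
- dabba: Round steel dabba with press-fit lid, 108 mm across, 67 mm high, beyond the riser; origin under its centre. Not to be disturbed.
Mind the look-alikes: they are no part of the job. Leave any yellow look-alike of the part that bears board_mid alone.

How it is judged:
By the outcome, as a careful person would: the job done as asked, in the order asked, and still so for the second after the job is handed in, with the robot touching nothing.
It also fails if it takes over 72 s, if anything falls off the work surface, if the arm or the gripper's body presses on something with over 40 N, if the wrist force passes 120 N, or if a joint passes its speed limit or range.

ROBOT

A 7-joint arm with a two-finger parallel gripper is mounted at the origin on the work surface. World frame = base frame: x ahead of the robot, y to its left, z up, the work surface at z = 0. Lengths are in m, angles in rad, forces in N, time in s.
With the tool pointing down it reaches from about 0.4 to 0.85 m from the base axis. Payload 6.9 kg.
Tool frame: the origin (TCP) lies on the centre line of the jaws, within the pads' length; the fingertips stand 22 mm ahead of it and the grasp point (between the pads) lies 3 mm ahead of it; z points along the fingers, y is the line along which they close (so a half turn about z gives the same grasp; the last joint's range is limited). The gripper opens to 85 mm and grips with 20 to 120 N. Pads are 22 mm wide; open, the fingers measure 114 mm over their backs; the gripper's body (76 mm by 85 mm) begins 54 mm behind the grasp point. The pads swing forward as they close: fully open they stand 13 mm farther back than shut.
Start: joints at [-1.04, 0.507, -0.238, 1.5, 0.126, 1.149, -0.155], TCP at [0.258, 0.569, 0.253] pointing down, gripper open.
Joint ranges: [-3.08, 3.08], [-0.24, 2.05], [-1.43, 1.35], [0, 2.5], [-1.52, 4.66], [0.17, 1.96], [-2.89, 2.89]. Speed limits (rad/s): [2.39, 2.39, 3.14, 3.14, 3.14, 3.14, 3.14].

INTERFACE

Orientations are given as a rotation vector (axis times angle).
In Python, from plant import state, viewer, ticket gives the robot as it stands.
- The arm moves only by the tool play_rows, never from a script. Its arguments are lists of equal length, an entry for each row: "translation": the shift along the tool's x, y, z in m, a list of three; "rot": the turn, a rotation vector about the tool's x, y, z in rad, a list of three; "grip": the finger opening in m, from 0 to 0.0854. In form: {"translation": [[tx, ty, tz], ...], "rot": [[ax, ay, az], ...], "grip": [grip, ...]}. A call has 1 to 8 rows; each row shifts and turns the commanded pose from where the row before left it, along the tool's axes as they then stand; what a row does not reach is not made up. A row lasts 1/8 s, in which the tool goes at most 62.5 mm and 10.7 degrees, less where a joint would pass 70% of its speed; a pose out of reach is approached as far as the arm can. A call with a gripper value outside its range is refused whole. The fingers move at their own pace and stop on an object; the grip force is fixed at half the most. Time passes only in rows, so rows that do not move let the fingers close. It gives the time, the measured TCP pose, the force, the opening and the grip force at its end, in the units of the state.
- state(): the state, without advancing time (a new reading comes with each control period).
- viewer.camera(name): name is "side" or "top" or "wrist"; returns the picture (400x640x3 uint8, blue, green, red); there is no depth.
- viewer.camera_params(name): a dict with "K" (3x3 intrinsics, pixels), "distortion" ([k1, k2, p1, p2, k3] as OpenCV has them; the pictures are not rectified), "cam_to_world" (4x4, takes a point from camera to world coordinates). Camera axes: x right, y down, z forward; pixel columns grow to the right and rows downward; lengths in m; the calibration is good to about 2 mm. A picture is of the moment at which its call begins: read the wrist's pose just before it. camera_params takes no time and is no camera call; for the wrist camera it gives the pose at the moment of the call.
- ticket.sign_off(): hands the job in; it is judged then, once.
Trained networks look in the newest picture that a camera, given by its name, has taken for a name from the list of things; names that differ only in an ending like _2 or _b are one class to them, and where a whole thing is asked for, a point or a joint stands for the part that bears it (a point fixed in the world has none). Each returns a list of dicts, best first, with "p" (0 to 1); they miss things now and then, are a little off and sometimes report something else, mostly with a low value. They report only what shows in the picture. A call takes as long as a camera call. They do not tell look-alikes from the thing itself.
- viewer.silhouettes(camera, name): "region" (400x640 bool, what is visible of it) and "extent" ([left, top, right, bottom] in pixels, round what is visible of it).
- viewer.tip_of(camera, name): "uv" ([column, row] in pixels: a listed point, or the origin of a listed thing).
The state is a dict: "time": time; "joint_positions": joint angles; "qvel": joint speeds; "joint_efforts": joint torques, N m; "tcp_pos": TCP position; "eef_rot": TCP orientation; "contact_force": force on the tool from outside, world axes, zero at the start; "torque": the same for the moment, N m; "opening": finger opening in m; "finger_force": force on a finger pad.
Only numpy, scipy, OpenCV 4.12 (cv2) and the standard library are available. Lean on these libraries where they do the work, as an engineer would, in place of code of your own. Each camera call takes 0.05 s, during which the arm holds its last target. There are 200 camera calls.

## Working session

There is one attempt and no reset: what is moved stays moved. The work goes in short steps, Python scripts to look and compute and a tool call to move; the robot and the scene stay as the last step left them, time stands still between calls to the robot, and variables do not carry over. Pictures are saved under pics/ and viewed, at most 10 in all, crops included, and the job is handed in when it is done.

Besides the shell and the picture viewer there is one more tool, called by a JSON object that holds its "fn" and its "kwargs". play_rows: Moves the arm, as the interface text tells. Its arguments: {"type":"object","properties":{"translation":{"type":"array"},"rot":{"type":"array"},"grip":{"type":"array"}},"required":["translation","rot","grip"]}

```bash
mkdir -p pics; ls
python3 - <<'E'
from plant import state, viewer
import cv2
s=state();print(s)
for c in ["top","side"]:
    im=viewer.camera(c);cv2.imwrite(f"pics/{c}0.png",im)
    p=viewer.camera_params(c);print(c,p)
    for n in ["base","slat_a_mid","mat","rack","board_mid","bank_mid","carton_mid"]:
        print(n,[(d["uv"],round(d["p"],2)) for d in viewer.tip_of(c,n)])
E
```

```text
pics
{'time': 0.0, 'joint_positions': array([-1.03950458,  0.50835906, -0.23749316,  1.50114637,  0.12573651,
        1.14888304, -0.15478356]), 'qvel': array([-1.25880734e-04, -5.57215895e-05,  4.53708719e-04, -8.71993893e-04,
       -1.47892405e-03, -9.72638794e-04, -5.73531062e-04]), 'joint_efforts': array([ 2.73221503e-04, -6.20585203e+01, -2.18672767e+00, -2.49657923e+01,
        1.25890257e-02,  1.20800600e-02, -1.30613779e-05]), 'tcp_pos': array([0.25805562, 0.56873007, 0.25241069]), 'eef_rot': array([-6.63691830e-01, -3.07037434e+00,  2.79307268e-03]), 'contact_force': array([-0.24307694,  0.42505821, -0.24953564]), 'torque': array([-0.01642123,  0.05766816,  0.02147003]), 'finger_force': 0.0, 'opening': 0.08507868652081585}
top {'K': array([[457.25678269,   0.        , 317.62111103],
       [  0.        , 457.25678269, 203.24313124],
       [  0.        ,   0.        ,   1.        ]]), 'distortion': array([0.00509629, 0.        , 0.        , 0.        , 0.        ]), 'cam_to_world': array([[-0.02933864, -0.98606969,  0.16372478,  0.3888329 ],
       [-0.99950745,  0.03076605
[... 570 characters left out ...]
    [  0.        ,   0.        ,   1.        ]]), 'distortion': array([-0.02294751,  0.        ,  0.        ,  0.        ,  0.        ]), 'cam_to_world': array([[ 0.85988802, -0.26829483,  0.43429308,  0.06957125],
       [-0.51000449, -0.41469244,  0.75360839, -0.88203687],
       [-0.02209118, -0.86951024, -0.49342063,  0.67201801],
       [ 0.        ,  0.        ,  0.        ,  1.        ]])}
base [([306.4, 237.0], 0.96)]
slat_a_mid [([363.0, 280.2], 0.68)]
mat [([364.2, 298.1], 0.57)]
rack [([253.7, 190.7], 0.61), ([420.7, 246.8], 0.4), ([309.5, 239.4], 0.22)]
board_mid [([197.7, 193.5], 0.73), ([263.8, 183.9], 0.61)]
bank_mid [([247.1, 184.8], 0.46)]
carton_mid [([257.0, 185.9], 0.47)]
```

View pics/top0.png

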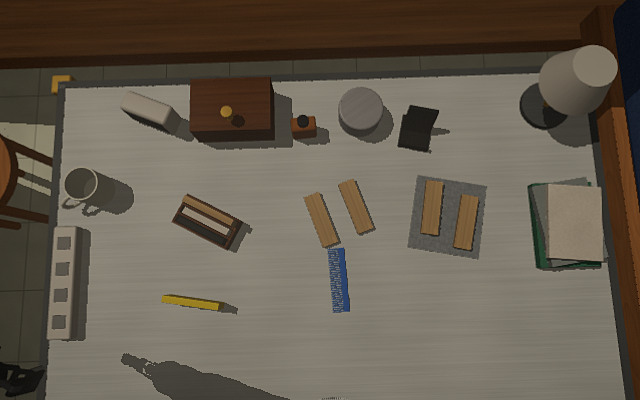

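View pics/side0.png

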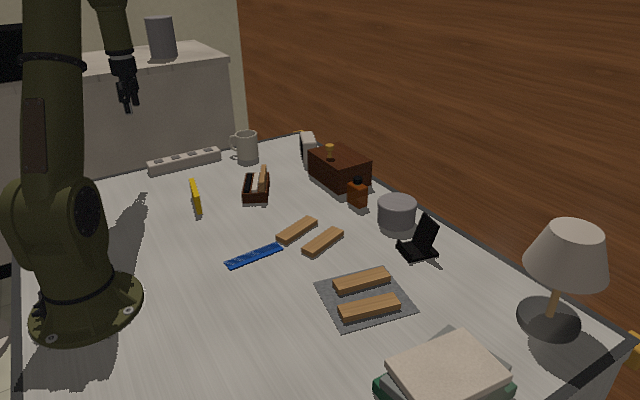

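The top view shows the base slats at about (321,220) and (356,207), and the loose slats on the mat at (432,208) and (466,222). The rack is at (207,221) with the board in its far slot. The yellow look-alike is at (192,302) and the comb at (339,280).

```bash
cat > h.py <<'E'
import numpy as np, cv2
from scipy.optimize import minimize
from scipy.spatial.transform import Rotation as R
from plant import state, viewer
def proj(P,p):
    T=np.linalg.inv(p["cam_to_world"]); r,_=cv2.Rodrigues(T[:3,:3])
    return cv2.projectPoints(np.asarray(P,float).reshape(-1,1,3),r,T[:3,3],p["K"],p["distortion"])[0][:,0]
def ray(uv,p,z):
    n=cv2.undistortPoints(np.array(uv,float).reshape(-1,1,2),p["K"],p["distortion"])[:,0]
    d=np.c_[n,np.ones(len(n))]@p["cam_to_world"][:3,:3].T; o=p["cam_to_world"][:3,3]
    return o+d*((z-o[2])/d[:,2])[:,None]
def box(x,y,yaw,dims,zc):
    c=np.array([[i,j,k] for i in(-.5,.5) for j in(-.5,.5) for k in(-.5,.5)])*dims
    return c@R.from_euler("z",yaw).as_matrix().T+[x,y,zc]
def woodmask(im):
    h=cv2.cvtColor(im,cv2.COLOR_BGR2HSV)
    return cv2.inRange(h,(8,70,60),(24,255,255))
def comp(m,uv,rad=12):
    n,l=cv2.connectedComponents(m); u,v=int(uv[0]),int(uv[1])
    w=l[v-rad:v+rad,u-rad:u+rad]; w=w[w>0]
    return (l==np.bincount(w).argmax()) if len(w) else None
S=4
def hullmask(P,p):
    q=cv2.convexHull((proj(P,p)*16*S).astype(np.int32)) 
    m=np.zeros((400*S,640*S),np.uint8); cv2.fillConvexPoly(m,q,1,shift=4)
    return cv2.resize(m.astype(np.float32),(640,400),interpolation=cv2.INTER_AREA)
def fit(obs,x0,dims,zc):
    """obs: list of (mask,params)"""
    def f(v):
        e=0
        for m,p in obs:
            h=hullmask(box(v[0],v[1],v[2],dims,zc),p); e+=1-np.minimum(h,m).sum()/np.maximum(h,m).sum()
        return e
    sx=np.array([[0,0,0],[.01,0,0],[0,.01,0],[0,0,.15]])+x0
    r=minimize(f,x0,method="Nelder-Mead",options=dict(initial_simplex=sx,xatol=1e-4,fatol=1e-5,maxiter=150))
    return r.x,r.fun/len(obs)
SL=np.array([.13,.04,.016])
E
cat > m1.py <<'E'
from h import *
it,isd=cv2.imread("pics/top0.png"),cv2.imread("pics/side0.png")
pt,ps=viewer.camera_params("top"),viewer.camera_params("side")
mt,ms=woodmask(it),woodmask(isd)
for n,uv,us,z,g in [("b1",(321,220),(297,230),.008,-1.9),("b2",(356,207),(323,241),.008,-1.9),("s1",(432,208),(362,280),.011,1.5),("s2",(466,222),(370,307),.011,1.4)]:
    x0=np.r_[ray([uv],pt,z)[0][:2],g]
    A=comp(mt,uv).astype(np.float32);B=comp(ms,us).astype(np.float32)
    for o,l in(([(A,pt)],"top"),([(B,ps)],"side"),([(A,pt),(B,ps)],"both")):
        v,e=fit(o,x0,SL,z);print(n,l,A.sum(),B.sum(),v.round(4),round(e,3))
# rack: board and others
for nm,uv,z in [("board_top?",(212.3,212.8),.036),("rack",(210.5,220.8),0),("bank",(202,229.5),.023),("carton",(207,222.5),.023)]:
    print(nm,ray([uv],pt,z)[0].round(4))
print(ray([(253.7,190.7)],ps,0)[0],ray([(263.8,183.9)],ps,.036)[0])
cv2.imwrite("pics/rack0.png",cv2.resize(np.hstack([it[170:270,150:270],isd[140:240,210:330]]),None,fx=3.3,fy=3.3,interpolation=cv2.INTER_CUBIC))
E
python3 m1.py
```

```text
b1 top 908.0 575.0 [ 0.5307  0.0161 -2.7997] 0.041
b1 side 908.0 575.0 [ 0.5336  0.0165 -2.792 ] 0.071
b1 both 908.0 575.0 [ 0.5315  0.0162 -2.7987] 0.061
b2 top 913.0 636.0 [ 0.5608 -0.0691 -2.7964] 0.047
b2 side 913.0 636.0 [ 0.5628 -0.0687 -2.7961] 0.061
b2 both 913.0 636.0 [ 0.5613 -0.0692 -2.7999] 0.059
s1 top 987.0 922.0 [ 0.5518 -0.2522  2.9732] 0.042
s1 side 987.0 922.0 [ 0.5532 -0.2515  2.9855] 0.073
s1 both 987.0 922.0 [ 0.5525 -0.2522  2.9732] 0.061
s2 top 1024.0 1130.0 [ 0.5139 -0.3309  2.9072] 0.041
s2 side 1024.0 1130.0 [ 0.5158 -0.3301  2.9123] 0.064
s2 both 1024.0 1130.0 [ 0.5149 -0.3306  2.9054] 0.059
board_top? [0.5509 0.2719 0.036 ]
rack [0.5368 0.2847 0.    ]
bank [0.5135 0.2992 0.023 ]
carton [0.5299 0.2875 0.023 ]
[0.52926212 0.29869768 0.        ] [0.54944096 0.25926905 0.036     ]
```

```bash
cat > plan.py <<'E'
import sys,json
from h import *
def rows(tgt,yaw=None,grip=0.0854,n=None,start=None,nd=3):
    """tool-down moves; tgt world TCP, yaw = direction of jaw y"""
    s=state(); p,r=start or (s["tcp_pos"],R.from_rotvec(s["eef_rot"]))
    Y=r.as_matrix()[:,1]; y0=np.arctan2(Y[1],Y[0])
    if yaw is None: rt=r
    else:
        c=[yaw+k*np.pi for k in(-2,-1,0,1,2)]; yaw=min(c,key=lambda a:abs(a-y0))
        y=np.array([np.cos(yaw),np.sin(yaw),0]);z=np.array([0,0,-1.]);rt=R.from_matrix(np.c_[np.cross(y,z),y,z])
    dr=(r.inv()*rt).as_rotvec(); d=np.array(tgt)-p
    n=n or int(max(1,np.ceil(np.linalg.norm(d)/.055),np.ceil(np.linalg.norm(dr)/.17)))
    T=[];Q=[];dq=(dr/n).round(3)
    for i in range(n):
        e=(p0:=p)+0; t=(r.as_matrix().T@((np.array(tgt)-p)/(n-i))).round(nd if i<n-1 else 4)
        T.append(t.tolist());Q.append(dq.tolist()); p=p+r.as_matrix()@t; r=r*R.from_rotvec(dq)
    print(json.dumps({"translation":T,"rot":Q,"grip":[grip]*n}))
    return p,r
def now():
    s=state();Y=R.from_rotvec(s["eef_rot"]).as_matrix()
    print("t",round(s["time"],2),"tcp",s["tcp_pos"].round(4),"jawyaw",round(np.arctan2(Y[1,1],Y[0,1]),4),"tz",Y[:,2].round(3),"F",s["contact_force"].round(1),"open",round(s["opening"],4),"ff",round(s["finger_force"],1),"q",s["joint_positions"].round(2))
E
python3 - <<'E'
from plan import *
p=viewer.camera_params("wrist");now()
X=R.from_rotvec(state()["eef_rot"]).as_matrix()
print(p["K"],"cam in tool",(X.T@(p["cam_to_world"][:3,3]-state()["tcp_pos"])).round(3),(X.T@p["cam_to_world"][:3,:3]).round(3))
a=rows([.48,.28,.25],1.25)
rows([.5325,-.291,.22],1.37,start=a)
E
```

```text
t 0.8 tcp [0.2582 0.5692 0.2533] jawyaw 1.1449 tz [ 0.  0. -1.] F [ 0.3 -0.4 -0.1] open 0.0853 ff 0.0 q [-1.04  0.51 -0.24  1.5   0.13  1.15 -0.15]
[[329.06152941   0.         316.08828047]
 [  0.         329.06152941 198.40955427]
 [  0.           0.           1.        ]] cam in tool [ 0.081 -0.    -0.122] [[-0.002 -0.949 -0.315]
 [ 1.    -0.002 -0.001]
 [ 0.001 -0.315  0.949]]
{"translation": [[-0.046, -0.025, 0.0], [-0.046, -0.025, 0.001], [-0.045, -0.026, 0.0], [-0.045, -0.026, 0.001], [-0.044, -0.027, 0.0], [-0.044, -0.028, 0.001], [-0.0433, -0.0289, 0.0003]], "rot": [[0.0, -0.0, -0.015], [0.0, -0.0, -0.015], [0.0, -0.0, -0.015], [0.0, -0.0, -0.015], [0.0, -0.0, -0.015], [0.0, -0.0, -0.015], [0.0, -0.0, -0.015]], "grip": [0.0854, 0.0854, 0.0854, 0.0854, 0.0854, 0.0854, 0.0854]}
{"translation": [[-0.021, -0.048, 0.003], [-0.02, -0.048, 0.003], [-0.02, -0.048, 0.003], [-0.019, -0.048, 0.003], [-0.019, -0.049, 0.003], [-0.018, -0.049, 0.002], [-0.018, -0.049, 0.003], [-0.017, -0.049, 0.002], [-0.017, -0.049, 0.003], [-0.016, -0.05, 0.002], [-0.0155, -0.0498, 0.003]], "rot": [[0.0, -0.0, -0.011], [0.0, -0.0, -0.011], [0.0, -0.0, -0.011], [0.0, -0.0, -0.011], [0.0, -0.0, -0.011], [0.0, -0.0, -0.011], [0.0, -0.0, -0.011], [0.0, -0.0, -0.011], [0.0, -0.0, -0.011], [0.0, -0.0, -0.011], [0.0, -0.0, -0.011]], "grip": [0.0854, 0.0854, 0.0854, 0.0854, 0.0854, 0.0854, 0.0854, 0.0854, 0.0854, 0.0854, 0.0854]}
```

View pics/rack0.png

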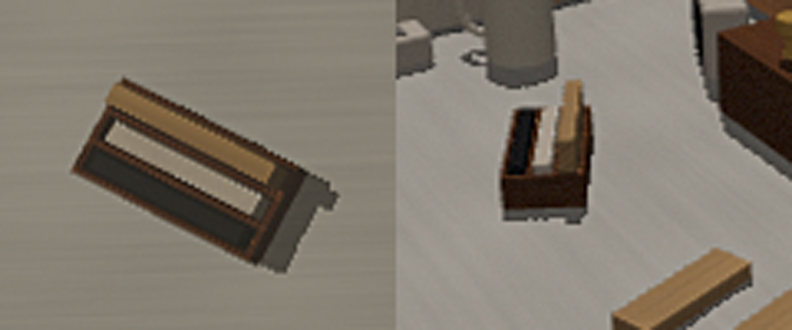

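The crop shows the board in the far (+x) slot, the white carton in the middle and the black bank nearest the robot.

{"fn": "play_rows", "kwargs": {"translation": [[-0.046,-0.025,0],[-0.046,-0.025,0.001],[-0.045,-0.026,0],[-0.045,-0.026,0.001],[-0.044,-0.027,0],[-0.044,-0.028,0.001],[-0.043,-0.029,0]], "rot": [[0,0,-0.015],[0,0,-0.015],[0,0,-0.015],[0,0,-0.015],[0,0,-0.015],[0,0,-0.015],[0,0,-0.015]], "grip": [0.085,0.085,0.085,0.085,0.085,0.085,0.085]}}

```text
time: 1.68
tcp_pos: [0.4807, 0.2786, 0.2504]
eef_rot: [0.501, 3.101, 0.001]
contact_force: [0.3, 0.5, 0.5]
opening: 0.0848
finger_force: 0.0
```

Run:
```python
from plan import *
now();p=viewer.camera_params("wrist");im=viewer.camera("wrist");cv2.imwrite("pics/wr.png",im);np.save("wr.npy",p["cam_to_world"])
for n in["board_mid","rack","carton_mid","bank_mid"]:
    for d in viewer.tip_of("wrist",n)[:2]:
        z={"board_mid":.036,"rack":0}.get(n,.023);print(n,round(d["p"],2),d["uv"],ray([d["uv"]],p,z)[0].round(4))
now()
a=rows([.5325,-.291,.22],1.37)
```

```text
t 1.68 tcp [0.4807 0.2786 0.2504] jawyaw 1.2505 tz [ 0.  0. -1.] F [0.3 0.5 0.5] open 0.0848 ff 0.0 q [-0.43  0.4  -0.21  1.69  0.09  1.06  0.58]
board_mid 0.97 [304.0, 24.7] [0.3457 0.3112 0.036 ]
board_mid 0.77 [333.9, 231.2] [0.5525 0.2749 0.036 ]
rack 0.96 [335.8, 203.3] [0.5343 0.2849 0.    ]
carton_mid 0.92 [336.0, 207.5] [0.5311 0.2848 0.023 ]
bank_mid 0.83 [342.7, 188.6] [0.5122 0.2984 0.023 ]
t 1.93 tcp [0.4794 0.2804 0.2503] jawyaw 1.2497 tz [-0.     0.001 -1.   ] F [ 0.7  0.2 -0. ] open 0.0853 ff 0.0 q [-0.43  0.4  -0.21  1.69  0.09  1.06  0.58]
{"translation": [[-0.021, -0.048, 0.003], [-0.02, -0.048, 0.003], [-0.02, -0.048, 0.003], [-0.019, -0.048, 0.003], [-0.019, -0.049, 0.003], [-0.018, -0.049, 0.002], [-0.018, -0.049, 0.003], [-0.017, -0.049, 0.002], [-0.017, -0.05, 0.003], [-0.016, -0.049, 0.002], [-0.0164, -0.0501, 0.0029]], "rot": [[0.0, -0.0, -0.011], [0.0, -0.0, -0.011], [0.0, -0.0, -0.011], [0.0, -0.0, -0.011], [0.0, -0.0, -0.011], [0.0, -0.0, -0.011], [0.0, -0.0, -0.011], [0.0, -0.0, -0.011], [0.0, -0.0, -0.011], [0.0, -0.0, -0.011], [0.0, -0.0, -0.011]], "grip": [0.0854, 0.0854, 0.0854, 0.0854, 0.0854, 0.0854, 0.0854, 0.0854, 0.0854, 0.0854, 0.0854]}
```

View pics/wr.png

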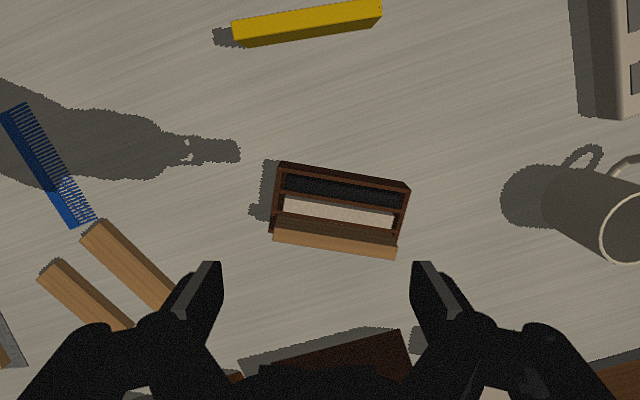

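The wrist view shows the board's top face between (275,229) and (396,260), with the carton and bank beside it. The yellow look-alike is at (306,22).

Run:
```python
from plan import *
im=cv2.imread("pics/wr.png");p=viewer.camera_params("wrist");p["cam_to_world"]=np.load("wr.npy")
pt,ps=viewer.camera_params("top"),viewer.camera_params("side")
# board top face fit: bright wood only, plane z=.066
h=cv2.cvtColor(im,cv2.COLOR_BGR2HSV);m=cv2.inRange(h,(8,70,95),(24,255,255));m[:215]=0;m[265:]=0;m[:,:262]=0;m[:,405:]=0
c=max(cv2.findContours(m,cv2.RETR_EXTERNAL,cv2.CHAIN_APPROX_NONE)[0],key=cv2.contourArea)
w=ray(c[:,0],p,.066)[:,:2].astype(np.float32);print("wrist board rect",cv2.minAreaRect(w*1000),cv2.contourArea(c))
w3=box(.5509,.2729,1.176,np.array([.13,.016,.06]),.036);print("proj top corners",proj(w3[1::2],p).round())
st=(np.array([.48,.28,.25]),R.from_rotvec([.501,3.101,.0]))
a=rows([.5525,-.252,.10],1.403,grip=.065,start=None,n=11)
a=rows([.5525,-.252,.027],1.403,grip=.065,start=a,n=3)
```

```text
wrist board rect ((553.2237548828125, 274.38238525390625), (129.46533203125, 15.67976188659668), 61.33625411987305) 1584.5
proj top corners [[270. 245.]
 [270. 231.]
 [395. 253.]
 [397. 239.]]
{"translation": [[-0.022, -0.044, 0.014], [-0.021, -0.044, 0.014], [-0.02, -0.044, 0.014], [-0.02, -0.045, 0.013], [-0.019, -0.045, 0.014], [-0.018, -0.045, 0.013], [-0.018, -0.046, 0.014], [-0.017, -0.046, 0.013], [-0.017, -0.046, 0.014], [-0.016, -0.046, 0.013], [-0.015, -0.0461, 0.014]], "rot": [[0.0, -0.0, -0.014], [0.0, -0.0, -0.014], [0.0, -0.0, -0.014], [0.0, -0.0, -0.014], [0.0, -0.0, -0.014], [0.0, -0.0, -0.014], [0.0, -0.0, -0.014], [0.0, -0.0, -0.014], [0.0, -0.0, -0.014], [0.0, -0.0, -0.014], [0.0, -0.0, -0.014]], "grip": [0.065, 0.065, 0.065, 0.065, 0.065, 0.065, 0.065, 0.065, 0.065, 0.065, 0.065]}
{"translation": [[0.0, -0.0, 0.024], [0.0, -0.0, 0.024], [0.0, -0.0001, 0.025]], "rot": [[0.0, -0.0, 0.0], [0.0, -0.0, 0.0], [0.0, -0.0, 0.0]], "grip": [0.065, 0.065, 0.065]}
```

{"fn": "play_rows", "kwargs": {"translation": [[-0.022,-0.044,0.014],[-0.021,-0.044,0.014],[-0.02,-0.044,0.014],[-0.02,-0.045,0.013],[-0.019,-0.045,0.014],[-0.018,-0.045,0.013],[-0.018,-0.046,0.014],[-0.017,-0.046,0.013]], "rot": [[0,0,-0.014],[0,0,-0.014],[0,0,-0.014],[0,0,-0.014],[0,0,-0.014],[0,0,-0.014],[0,0,-0.014],[0,0,-0.014]], "grip": [0.065,0.065,0.065,0.065,0.065,0.065,0.065,0.065]}}

```text
time: 2.92
tcp_pos: [0.5333, -0.1069, 0.141]
eef_rot: [0.321, 3.124, 0.002]
contact_force: [1.3, -0.5, -0.0]
opening: 0.065
finger_force: 0.0
```

{"fn": "play_rows", "kwargs": {"translation": [[-0.017,-0.046,0.014],[-0.016,-0.046,0.013],[-0.015,-0.046,0.014],[0,0,0]], "rot": [[0,0,-0.014],[0,0,-0.014],[0,0,-0.014],[0,0,0]], "grip": [0.065,0.065,0.065,0.065]}}

```text
time: 3.42
tcp_pos: [0.5526, -0.2554, 0.0989]
eef_rot: [-0.268, -3.129, 0.002]
contact_force: [0.2, 1.7, 0.2]
opening: 0.0649
finger_force: 0.0
```

Run:
```python
from plan import *
p=viewer.camera_params("wrist");im=viewer.camera("wrist");cv2.imwrite("pics/w2.png",im);now()
pr=proj(np.r_[box(.5525,-.252,-.168,SL,.011),box(.5149,-.3306,-.236,SL,.011)],p)
for i in(0,8):cv2.polylines(im,[cv2.convexHull(pr[i:i+8].astype(np.int32))],True,(0,0,255),1)
cv2.imwrite("pics/w2o.png",im)
```

```text
t 3.48 tcp [ 0.5532 -0.2525  0.0995] jawyaw 1.4028 tz [-0.001  0.001 -1.   ] F [-0.3  0.2 -0.2] open 0.065 ff 0.0 q [ 0.49  0.63 -0.17  1.74  0.14  0.78  1.66]
```

View pics/w2o.png

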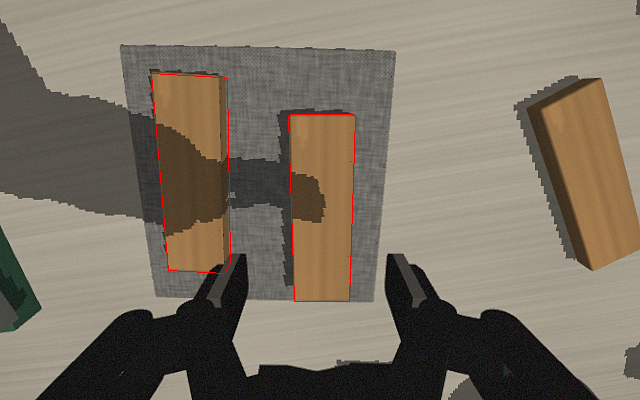

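The overlay matches both slats on the mat, and the fingers straddle the target. I'll descend and grip.

{"fn": "play_rows", "kwargs": {"translation": [[0,0,0.03],[0,0,0.03],[0,0,0.013],[0,0,0],[0,0,0],[0,0,0]], "rot": [[0,0,0],[0,0,0],[0,0,0],[0,0,0],[0,0,0],[0,0,0]], "grip": [0.065,0.065,0.065,0.065,0.02,0.02]}}

```text
time: 4.22
tcp_pos: [0.554, -0.2525, 0.0289]
eef_rot: [0.261, 3.128, -0.001]
contact_force: [0.8, 0.8, 5.1]
opening: 0.0382
finger_force: 61.2
```

Run:
```python
from plan import *
now()
r=R.from_matrix(np.c_[[-np.sin(1.403)*-1*-1,np.cos(1.403),0],[np.cos(1.403),np.sin(1.403),0],[0,0,-1]])
st=(np.array([.5525,-.252,.10]),r);print(r.as_matrix().round(2))
rows([.5884,-.0115,.09],.341,grip=.02,start=st)
```

```text
t 4.22 tcp [ 0.554  -0.2525  0.0289] jawyaw 1.404 tz [ 0.002 -0.001 -1.   ] F [0.8 0.8 5.1] open 0.0382 ff 61.2 q [ 0.48  0.73 -0.15  1.79  0.17  0.63  1.63]
[[-0.99  0.17  0.  ]
 [ 0.17  0.99  0.  ]
 [ 0.    0.   -1.  ]]
{"translation": [[0.001, 0.035, 0.001], [0.006, 0.034, 0.002], [0.011, 0.033, 0.001], [0.016, 0.031, 0.002], [0.02, 0.028, 0.001], [0.024, 0.025, 0.002], [0.0282, 0.0205, 0.001]], "rot": [[0.0, 0.0, 0.152], [0.0, 0.0, 0.152], [0.0, 0.0, 0.152], [0.0, 0.0, 0.152], [0.0, 0.0, 0.152], [0.0, 0.0, 0.152], [0.0, 0.0, 0.152]], "grip": [0.02, 0.02, 0.02, 0.02, 0.02, 0.02, 0.02]}
```

{"fn": "play_rows", "kwargs": {"translation": [[0,0,-0.035],[0,0,-0.038],[0.001,0.035,0.001],[0.006,0.034,0.002],[0.011,0.033,0.001],[0.016,0.031,0.002],[0.02,0.028,0.001],[0.024,0.025,0.002]], "rot": [[0,0,0],[0,0,0],[0,0,0.152],[0,0,0.152],[0,0,0.152],[0,0,0.152],[0,0,0.152],[0,0,0.152]], "grip": [0.02,0.02,0.02,0.02,0.02,0.02,0.02,0.02]}}

```text
time: 5.22
tcp_pos: [0.5844, -0.0453, 0.0922]
eef_rot: [1.62, 2.69, 0.002]
contact_force: [0.7, 0.4, -0.6]
opening: 0.0382
finger_force: 60.5
```

{"fn": "play_rows", "kwargs": {"translation": [[0.028,0.0205,0.001],[0,0,0.02],[0,0,0]], "rot": [[0,0,0.15],[0,0,0],[0,0,0]], "grip": [0.02,0.02,0.02]}}

```text
time: 5.6
tcp_pos: [0.5881, -0.0114, 0.0699]
eef_rot: [-1.809, -2.567, 0.001]
contact_force: [0.9, 0.2, -0.6]
opening: 0.0383
finger_force: 60.5
```

Run:
```python
from plan import *
now();p=viewer.camera_params("wrist");im=viewer.camera("wrist");now()
b=lambda x,y,w:box(x,y,w,SL,.008)
zs=state()["tcp_pos"]
pr=proj(np.r_[b(.5311,.0162,.341),b(.561,-.069,.341),box(.5884,-.0115,1.912,SL,zs[2]-.013)],p)
for i in(0,8,16):cv2.polylines(im,[cv2.convexHull(pr[i:i+8].astype(np.int32))],True,(0,0,255),1)
cv2.imwrite("pics/w3o.png",im)
```

```text
t 5.6 tcp [ 0.5881 -0.0114  0.0699] jawyaw 0.3432 tz [-0.002  0.    -1.   ] F [ 0.9  0.2 -0.6] open 0.0383 ff 60.5 q [-0.12  0.66  0.15  1.82 -0.15  0.68  0.46]
t 5.65 tcp [ 0.5886 -0.0123  0.0706] jawyaw 0.342 tz [-0.001 -0.    -1.   ] F [ 0.8 -0.9 -0.3] open 0.0385 ff 60.5 q [-0.12  0.65  0.15  1.82 -0.15  0.68  0.46]
```

View pics/w3o.png

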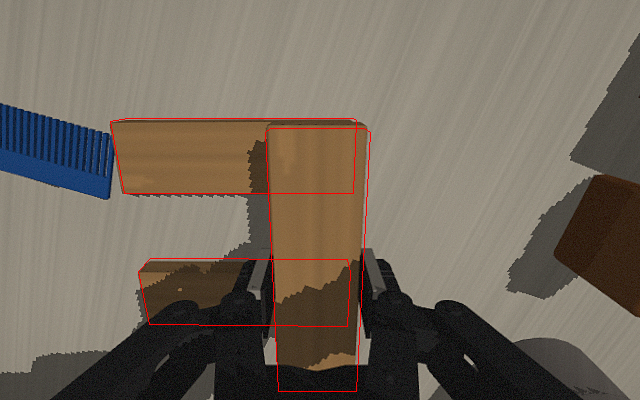

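The base overlay fits. The held slat's upper end is about 6 px (2–3 mm) beyond the prediction along its length, so I'll shift by 2 mm and lower it.

{"fn": "play_rows", "kwargs": {"translation": [[-0.002,0,0.014],[0,0,0.01],[0,0,0.004],[0,0,0]], "rot": [[0,0,0],[0,0,0],[0,0,0],[0,0,0]], "grip": [0.02,0.02,0.02,0.02]}}

```text
time: 6.15
tcp_pos: [0.5893, -0.0143, 0.0421]
eef_rot: [-1.812, -2.566, 0.0]
contact_force: [0.2, 0.2, -0.1]
opening: 0.0384
finger_force: 60.5
```

{"fn": "play_rows", "kwargs": {"translation": [[0,0,0.001],[0,0,0.001],[0,0,0]], "rot": [[0,0,0],[0,0,0],[0,0,0]], "grip": [0.02,0.02,0.02]}}

```text
time: 6.52
tcp_pos: [0.5895, -0.0142, 0.0418]
eef_rot: [1.811, 2.566, 0.001]
contact_force: [-6.1, 1.0, 15.2]
opening: 0.0383
finger_force: 62.3
```

{"fn": "play_rows", "kwargs": {"translation": [[0,0,-0.001],[0,0,0],[0,0,-0.02],[0,0,-0.05]], "rot": [[0,0,0],[0,0,0],[0,0,0],[0,0,0]], "grip": [0.058,0.058,0.058,0.06]}}

```text
time: 7.02
tcp_pos: [0.5879, -0.0137, 0.1096]
eef_rot: [-1.808, -2.564, 0.005]
contact_force: [0.7, 0.7, 0.1]
opening: 0.0599
finger_force: 0.0
```

```bash
cat >> plan.py <<'E'
def st(p,yaw):
    y=np.array([np.cos(yaw),np.sin(yaw),0]);z=np.array([0,0,-1.]);return np.array(p),R.from_matrix(np.c_[np.cross(y,z),y,z])
E
python3 - <<'E'
from plan import *
now()
a=rows([.5149,-.3306,.10],1.335,grip=.06,start=st([.5891,-.0134,.111],.343))
rows([.5036,-.0415,.07],.341,grip=.02,start=st([.5149,-.3306,.10],1.335))
E
```

```text
t 7.03 tcp [ 0.5879 -0.0137  0.1096] jawyaw 0.3422 tz [-0.005 -0.    -1.   ] F [0.7 0.7 0.1] open 0.0599 ff 0.0 q [-0.12  0.6   0.17  1.78 -0.14  0.77  0.46]
{"translation": [[-0.046, -0.029, 0.002], [-0.04, -0.037, 0.002], [-0.034, -0.043, 0.002], [-0.026, -0.047, 0.002], [-0.018, -0.051, 0.001], [-0.009, -0.0535, 0.002]], "rot": [[0.0, 0.0, -0.165], [0.0, 0.0, -0.165], [0.0, 0.0, -0.165], [0.0, 0.0, -0.165], [0.0, 0.0, -0.165], [0.0, 0.0, -0.165]], "grip": [0.06, 0.06, 0.06, 0.06, 0.06, 0.06]}
{"translation": [[0.013, 0.046, 0.005], [0.021, 0.044, 0.005], [0.027, 0.04, 0.005], [0.034, 0.034, 0.005], [0.039, 0.029, 0.005], [0.0428, 0.0214, 0.005]], "rot": [[0.0, 0.0, 0.166], [0.0, 0.0, 0.166], [0.0, 0.0, 0.166], [0.0, 0.0, 0.166], [0.0, 0.0, 0.166], [0.0, 0.0, 0.166]], "grip": [0.02, 0.02, 0.02, 0.02, 0.02, 0.02]}
```

{"fn": "play_rows", "kwargs": {"translation": [[-0.046,-0.029,0.002],[-0.04,-0.037,0.002],[-0.034,-0.043,0.002],[-0.026,-0.047,0.002],[-0.018,-0.051,0.001],[-0.009,-0.0535,0.002],[0,0,0]], "rot": [[0,0,-0.165],[0,0,-0.165],[0,0,-0.165],[0,0,-0.165],[0,0,-0.165],[0,0,-0.165],[0,0,0]], "grip": [0.065,0.065,0.065,0.065,0.065,0.065,0.065]}}

```text
time: 7.9
tcp_pos: [0.5116, -0.3378, 0.0995]
eef_rot: [-0.386, -3.116, 0.005]
contact_force: [-0.2, 0.8, 0.4]
opening: 0.065
finger_force: 0.0
```

Run:
```python
from plan import *
p=viewer.camera_params("wrist");im=viewer.camera("wrist");now()
m=woodmask(im)
v=proj([[.5149,-.3306,.019]],p)[0];print(v)
c=comp(m,(v[0],v[1]-60)).astype(np.uint8)
print(proj(box(.5149,-.3306,-.236,SL,.011),p).round(), [np.argwhere(c).min(0),np.argwhere(c).max(0)])
it=viewer.camera("top");pt=viewer.camera_params("top");cv2.imwrite("pics/t1.png",it)
w=woodmask(it);n,l,s,_=cv2.connectedComponentsWithStats(w);print([list(x) for x in s if x[4]>200])
```

```text
t 7.95 tcp [ 0.5132 -0.3341  0.0996] jawyaw 1.326 tz [-0.001 -0.    -1.   ] F [1.  1.1 0.1] open 0.0649 ff 0.0 q [ 0.63  0.64 -0.15  1.72  0.13  0.79  1.74]
[329.18286525 220.29439033]
[[297. 118.]
 [296. 120.]
 [359. 117.]
 [362. 120.]
 [303. 291.]
 [302. 303.]
 [354. 290.]
 [357. 303.]] [array([116, 295]), array([302, 361])]
[[np.int32(0), np.int32(0), np.int32(640), np.int32(400), np.int32(219491)], [np.int32(0), np.int32(0), np.int32(591), np.int32(57), np.int32(22384)], [np.int32(51), np.int32(75), np.int32(26), np.int32(19), np.int32(231)], [np.int32(189), np.int32(76), np.int32(81), np.int32(55), np.int32(4040)], [np.int32(597), np.int32(106), np.int32(43), np.int32(165), np.int32(4019)], [np.int32(290), np.int32(116), np.int32(27), np.int32(17), np.int32(245)], [np.int32(0), np.int32(137), np.int32(11), np.int32(62), np.int32(473)], [np.int32(303), np.int32(177), np.int32(70), np.int32(70), np.int32(2209)], [np.int32(172), np.int32(194), np.int32(69), np.int32(55), np.int32(937)], [np.int32(452), np.int32(216), np.int32(24), np.int32(34), np.int32(574)], [np.int32(161), np.int32(294), np.int32(64), np.int32(17), np.int32(558)]]
```

{"fn": "play_rows", "kwargs": {"translation": [[0,0,0.03],[0,0,0.02],[0,0,0]], "rot": [[0,0,0],[0,0,0],[0,0,0]], "grip": [0.065,0.065,0.065]}}

```text
time: 8.38
tcp_pos: [0.515, -0.3284, 0.0489]
eef_rot: [-0.37, -3.117, -0.003]
contact_force: [1.7, -0.0, 0.1]
opening: 0.0651
finger_force: 0.0
```

{"fn": "play_rows", "kwargs": {"translation": [[0,0,0.021],[0,0,0],[0,0,0],[0,0,0],[0,0,0],[0,0,-0.035],[0,0,-0.036]], "rot": [[0,0,0],[0,0,0],[0,0,0],[0,0,0],[0,0,0],[0,0,0],[0,0,0]], "grip": [0.065,0.065,0.02,0.02,0.02,0.02,0.02]}}

```text
time: 9.25
tcp_pos: [0.5148, -0.3309, 0.1014]
eef_rot: [-0.374, -3.119, -0.0]
contact_force: [0.3, -0.1, -1.1]
opening: 0.0383
finger_force: 60.5
```

{"fn": "play_rows", "kwargs": {"translation": [[0.013,0.046,0.005],[0.021,0.044,0.005],[0.027,0.04,0.005],[0.034,0.034,0.005],[0.039,0.029,0.005],[0.043,0.021,0.005],[0,0,0]], "rot": [[0,0,0.166],[0,0,0.166],[0,0,0.166],[0,0,0.166],[0,0,0.166],[0,0,0.164],[0,0,0]], "grip": [0.02,0.02,0.02,0.02,0.02,0.02,0.02]}}

```text
time: 10.12
tcp_pos: [0.504, -0.0363, 0.0703]
eef_rot: [-1.807, -2.568, -0.003]
contact_force: [-0.3, -0.4, -0.8]
opening: 0.0383
finger_force: 60.5
```

Run:
```python
from plan import *
now();p=viewer.camera_params("wrist");im=viewer.camera("wrist");now()
b=lambda x,y,w:box(x,y,w,SL,.008)
zs=state()["tcp_pos"]
pr=proj(np.r_[b(.5311,.0162,.341),b(.561,-.069,.341),box(.5036,-.0415,1.912,SL,zs[2]-.018),box(.5884,-.0115,1.912,SL,.024)],p)
for i in(0,8,16,24):cv2.polylines(im,[cv2.convexHull(pr[i:i+8].astype(np.int32))],True,(0,0,255),1)
cv2.imwrite("pics/w4o.png",im)
```

```text
t 10.12 tcp [ 0.504  -0.0363  0.0703] jawyaw 0.3445 tz [-0.001  0.002 -1.   ] F [-0.3 -0.4 -0.8] open 0.0383 ff 60.5 q [-0.08  0.57  0.16  2.04 -0.17  0.55  0.54]
t 10.18 tcp [ 0.5043 -0.0393  0.0706] jawyaw 0.3434 tz [ 0.     0.001 -1.   ] F [-0.3 -1.  -0.7] open 0.0382 ff 60.5 q [-0.08  0.57  0.16  2.04 -0.17  0.55  0.55]
```

View pics/w4o.png

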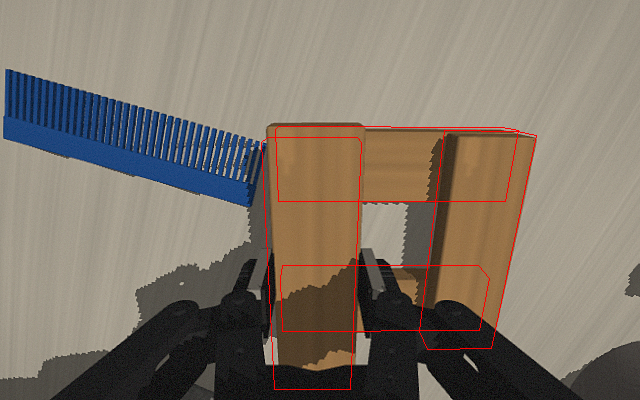

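The base and the placed slat line up in this view. The held slat's end is at row 124 against 137 predicted, but the arm was still settling, so I'll re-measure now that it has stopped.

Run:
```python
from plan import *
now();p=viewer.camera_params("wrist");im=viewer.camera("wrist");q=viewer.camera_params("wrist");now();print(abs(p["cam_to_world"]-q["cam_to_world"]).max())
cv2.imwrite("pics/w5.png",im)
h=cv2.cvtColor(im,cv2.COLOR_BGR2HSV)
print("pix col300",[ (v,h[v,300].tolist()) for v in range(116,136,2)])
z=state()["tcp_pos"][2]-.018
print("pred held", proj(box(.5036,-.0415,1.912,SL,z),p).round(1).tolist())
print("base b1",proj(box(.5311,.0162,.341,SL,.008),p).round(1).tolist())
print("slat1",proj(box(.5884,-.0115,1.912,SL,.024),p).round(1).tolist())
print("b1 col400",[(v,h[v,400].tolist()) for v in range(120,138,2)]); print("s1 col490",[(v,h[v,490].tolist()) for v in range(122,144,2)])
# end of held slat on world, top plane
for u in(285,345):
    for v in range(110,160):
        if h[v,u,1]>95 and 8<h[v,u,0]<24: print("edge",u,v,ray([(u,v)],p,z+.008)[0],ray([(u,v)],p,z-.008)[0]);break
```

```text
t 10.18 tcp [ 0.5043 -0.0393  0.0706] jawyaw 0.3434 tz [ 0.     0.001 -1.   ] F [-0.3 -1.  -0.7] open 0.0382 ff 60.5 q [-0.08  0.57  0.16  2.04 -0.17  0.55  0.55]
t 10.22 tcp [ 0.5045 -0.0413  0.0708] jawyaw 0.3409 tz [ 0.001 -0.    -1.   ] F [-0.7 -0.9 -1.1] open 0.0379 ff 60.5 q [-0.08  0.57  0.17  2.04 -0.17  0.55  0.55]
0.0022864809714354117
pix col300 [(116, [22, 34, 164]), (118, [23, 35, 162]), (120, [20, 31, 163]), (122, [18, 64, 131]), (124, [14, 131, 101]), (126, [17, 139, 123]), (128, [17, 139, 145]), (130, [16, 129, 148]), (132, [16, 125, 153]), (134, [16, 135, 149])]
pred held [[349.2, 361.5], [352.1, 385.0], [279.4, 361.5], [276.2, 385.0], [358.8, 130.7], [363.8, 135.5], [268.7, 130.7], [263.2, 135.5]]
base b1 [[282.0, 188.0], [279.2, 196.1], [279.8, 121.1], [276.6, 123.9], [493.1, 188.1], [507.2, 196.1], [504.3, 122.0], [520.4, 124.9]]
slat1 [[481.1, 326.3], [493.2, 343.8], [421.1, 327.0], [428.9, 344.7], [519.8, 125.4], [538.8, 128.9], [446.1, 124.8], [458.5, 128.2]]
b1 col400 [(120, [16, 35, 170]), (122, [21, 42, 159]), (124, [19, 143, 84]), (126, [16, 126, 142]), (128, [16, 127, 147]), (130, [16, 141, 143]), (132, [15, 130, 151]), (134, [15, 139, 147]), (136, [17, 136, 150])]
s1 col490 [(122, [20, 30, 177]), (124, [16, 166, 80]), (126, [17, 133, 111]), (128, [17, 130, 90]), (130, [17, 141, 114]), (132, [15, 124, 150]), (134, [16, 130, 151]), (136, [16, 141, 150]), (138, [15, 132, 153]), (140, [16, 129, 152]), (142, [16, 133, 152])]
edge 285 123 [0.46966846 0.0205841  0.06076488] [0.46878575 0.01866898 0.04476488]
edge 345 123 [0.49189507 0.02847265 0.06076488] [0.49370954 0.0275148  0.04476488]
```

{"fn": "play_rows", "kwargs": {"translation": [[-0.0035,0,0.014],[0,0,0.01],[0,0,0.004],[0,0,0.001],[0,0,0]], "rot": [[0,0,0],[0,0,0],[0,0,0],[0,0,0],[0,0,0]], "grip": [0.02,0.02,0.02,0.02,0.02]}}

```text
time: 10.85
tcp_pos: [0.5048, -0.0469, 0.0436]
eef_rot: [1.819, 2.561, 0.001]
contact_force: [-8.7, -0.5, 38.1]
opening: 0.0385
finger_force: 64.9
```

{"fn": "play_rows", "kwargs": {"translation": [[0,0,-0.002],[0,0,0],[0,0,0],[0,0,-0.03],[0,0,-0.05],[0,0,-0.03],[0,0,0]], "rot": [[0,0,0],[0,0,0],[0,0,0],[0,0,0],[0,0,0],[0,0,0],[0,0,0]], "grip": [0.02,0.058,0.058,0.058,0.06,0.06,0.06]}}

```text
time: 11.72
tcp_pos: [0.5066, -0.0454, 0.155]
eef_rot: [1.814, 2.561, 0.003]
contact_force: [0.3, 0.7, 0.6]
opening: 0.0599
finger_force: 0.0
```

```bash
cat > chk.py <<'E'
from plan import *
def check(tag,slats,boards=()):
    now();p=viewer.camera_params("wrist");im=viewer.camera("wrist");it=viewer.camera("top");
    cv2.imwrite(f"pics/w{tag}.png",im)
    pt=viewer.camera_params("top")
    cv2.imwrite(f"pics/t{tag}.png",it)
    def ov(im,p):
        im=im.copy()
        for B in [box(.5311,.0162,.341,SL,.008),box(.561,-.069,.341,SL,.008)]+[box(x,y,1.912,SL,.024) for x,y in slats]:
            cv2.polylines(im,[cv2.convexHull((proj(B,p)*8).astype(np.int32))],True,(0,0,255),1,shift=3)
        return im
    a=ov(im,p); b=cv2.resize(ov(it,pt)[160:270,260:420],None,fx=2,fy=2); 
    b2=np.zeros((400,320,3),np.uint8);b2[:b.shape[0]]=b
    cv2.imwrite(f"pics/o{tag}.png",cv2.resize(np.hstack([a,b2]),(800,333)))
E
python3 - <<'E'
from chk import *
check("6",[(.5884,-.0115),(.5036,-.0415)])
E
```

```text
t 11.72 tcp [ 0.5066 -0.0454  0.155 ] jawyaw 0.338 tz [ 0.004 -0.    -1.   ] F [0.3 0.7 0.6] open 0.0599 ff 0.0 q [-0.11  0.44  0.21  1.95 -0.13  0.76  0.52]
```

View pics/o6.png

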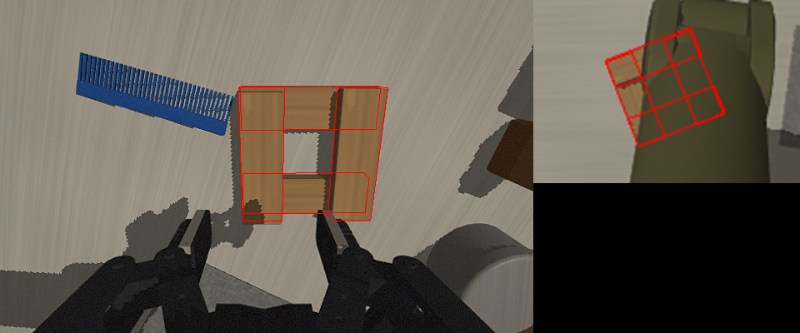

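The second layer is down, and its corners look flush to within about 2 mm: the far corners match, and the near slat is about 3 px low. The next step is the board.

Run:
```python
from plan import *
now()
a=rows([.5532,.2744,.12],-.5003,grip=.05)
```

```text
t 11.82 tcp [ 0.505  -0.045   0.1527] jawyaw 0.3382 tz [-0.001  0.    -1.   ] F [-0.3  0.5 -0.5] open 0.06 ff 0.0 q [-0.11  0.45  0.21  1.95 -0.13  0.76  0.52]
{"translation": [[0.048, 0.025, 0.005], [0.051, 0.018, 0.006], [0.053, 0.011, 0.005], [0.053, 0.004, 0.006], [0.054, -0.004, 0.005], [0.0524, -0.0105, 0.0057]], "rot": [[-0.0, -0.0, 0.14], [-0.0, -0.0, 0.14], [-0.0, -0.0, 0.14], [-0.0, -0.0, 0.14], [-0.0, -0.0, 0.14], [-0.0, -0.0, 0.14]], "grip": [0.05, 0.05, 0.05, 0.05, 0.05, 0.05]}
```

{"fn": "play_rows", "kwargs": {"translation": [[0.048,0.025,0.005],[0.051,0.018,0.006],[0.053,0.011,0.005],[0.053,0.004,0.006],[0.054,-0.004,0.005],[0.052,-0.0105,0.006],[0,0,0],[0,0,0]], "rot": [[0,0,0.14],[0,0,0.14],[0,0,0.14],[0,0,0.14],[0,0,0.14],[0,0,0.14],[0,0,0],[0,0,0]], "grip": [0.05,0.05,0.05,0.05,0.05,0.05,0.05,0.05]}}

```text
time: 12.82
tcp_pos: [0.5526, 0.2729, 0.1185]
eef_rot: [2.702, 1.601, -0.005]
contact_force: [1.0, -0.7, -0.4]
opening: 0.0499
finger_force: 0.0
```

Run:
```python
from plan import *
now();p=viewer.camera_params("wrist");im=viewer.camera("wrist");now();cv2.imwrite("pics/w7.png",im)
m=cv2.inRange(cv2.cvtColor(im,cv2.COLOR_BGR2HSV),(8,70,60),(24,255,255))
P=box(.5532,.2744,1.0705,np.array([.13,.016,.06]),.036)
cv2.polylines(im,[cv2.convexHull((proj(P[1::2],p)*8).astype(np.int32))],True,(0,0,255),1,shift=3)
cv2.imwrite("pics/o7.png",im)
```

```text
t 12.82 tcp [0.5526 0.2729 0.1185] jawyaw -0.5011 tz [-0.002 -0.003 -1.   ] F [ 1.  -0.7 -0.4] open 0.0499 ff 0.0 q [-0.76  0.66  0.44  1.7  -0.35  0.86 -0.67]
t 12.88 tcp [0.5531 0.2721 0.1192] jawyaw -0.5027 tz [-0.002 -0.002 -1.   ] F [ 0.4 -1.4  0.2] open 0.0501 ff 0.0 q [-0.76  0.66  0.44  1.7  -0.35  0.86 -0.67]
```

View pics/o7.png

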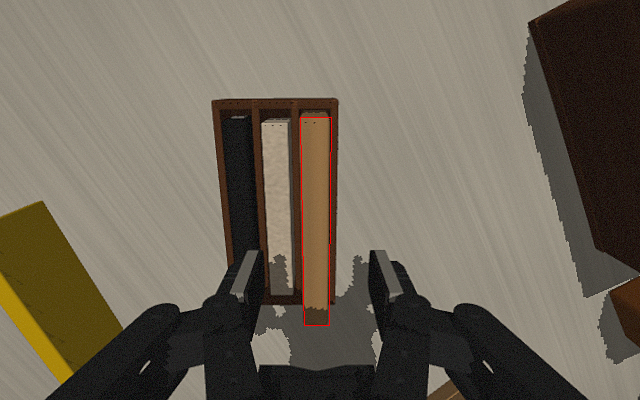

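The overlay sits exactly on the board's top face, centred between the fingers, with the carton and bank lower. I'll descend, grip and lift straight up.

{"fn": "play_rows", "kwargs": {"translation": [[0,0.001,0.026],[0,0,0.02],[0,0,0.006],[0,0,0],[0,0,0],[0,0,0],[0,0,0]], "rot": [[0,0,0],[0,0,0],[0,0,0],[0,0,0],[0,0,0],[0,0,0],[0,0,0]], "grip": [0.05,0.05,0.05,0.05,0.005,0.005,0.005]}}

```text
time: 13.75
tcp_pos: [0.5545, 0.2736, 0.0691]
eef_rot: [-2.703, -1.6, -0.002]
contact_force: [-1.7, 0.4, 5.8]
opening: 0.0148
finger_force: 58.6
```

{"fn": "play_rows", "kwargs": {"translation": [[0,0,-0.02],[0,0,-0.035],[0,0,-0.045],[0,0,-0.02]], "rot": [[0,0,0],[0,0,0],[0,0,0],[0,0,0]], "grip": [0.005,0.005,0.005,0.005]}}

```text
time: 14.25
tcp_pos: [0.5552, 0.2735, 0.191]
eef_rot: [2.703, 1.6, 0.005]
contact_force: [-0.2, -0.6, -0.7]
opening: 0.0147
finger_force: 58.5
```

Run:
```python
from plan import *
now()
s=state();a=rows([.514,-.280,.17],-.5,grip=.005,n=12)
p,r=a; print(p,r.as_matrix().round(3)); r2=r*R.from_rotvec([-.96,0,0]); print(r2.as_matrix().round(3))
rows([.514,-.280,.047],None,grip=.005,start=(np.array([.514,-.28,.17]),r2),n=4)
```

```text
t 14.25 tcp [0.5552 0.2735 0.191 ] jawyaw -0.5021 tz [ 0.003  0.001 -1.   ] F [-0.2 -0.6 -0.7] open 0.0147 ff 58.5 q [-0.79  0.59  0.48  1.62 -0.31  1.01 -0.71]
{"translation": [[-0.042, 0.019, 0.002], [-0.042, 0.019, 0.002], [-0.042, 0.019, 0.002], [-0.042, 0.019, 0.002], [-0.042, 0.019, 0.002], [-0.042, 0.019, 0.001], [-0.042, 0.019, 0.002], [-0.042, 0.019, 0.001], [-0.042, 0.02, 0.002], [-0.042, 0.019, 0.001], [-0.043, 0.02, 0.002], [-0.0421, 0.0192, 0.0011]], "rot": [[0.0, -0.0, -0.0], [0.0, -0.0, -0.0], [0.0, -0.0, -0.0], [0.0, -0.0, -0.0], [0.0, -0.0, -0.0], [0.0, -0.0, -0.0], [0.0, -0.0, -0.0], [0.0, -0.0, -0.0], [0.0, -0.0, -0.0], [0.0, -0.0, -0.0], [0.0, -0.0, -0.0], [0.0, -0.0, -0.0]], "grip": [0.005, 0.005, 0.005, 0.005, 0.005, 0.005, 0.005, 0.005, 0.005, 0.005, 0.005, 0.005]}
[ 0.5139614  -0.27998912  0.16999766] [[ 0.481  0.877  0.003]
 [ 0.877 -0.481  0.001]
 [ 0.003  0.002 -1.   ]]
[[ 0.481  0.5    0.72 ]
 [ 0.877 -0.277 -0.393]
 [ 0.003  0.82  -0.572]]
{"translation": [[-0.0, -0.025, 0.018], [-0.0, -0.025, 0.017], [-0.0, -0.025, 0.018], [-0.0003, -0.0259, 0.0173]], "rot": [[0.0, 0.0, 0.0], [0.0, 0.0, 0.0], [0.0, 0.0, 0.0], [0.0, 0.0, 0.0]], "grip": [0.005, 0.005, 0.005, 0.005]}
```

{"fn": "play_rows", "kwargs": {"translation": [[-0.042,0.019,0.002],[-0.042,0.019,0.002],[-0.042,0.019,0.002],[-0.042,0.019,0.002],[-0.042,0.019,0.002],[-0.042,0.019,0.001],[-0.042,0.019,0.002],[-0.042,0.019,0.001]], "rot": [[0,0,0],[0,0,0],[0,0,0],[0,0,0],[0,0,0],[0,0,0],[0,0,0],[0,0,0]], "grip": [0.005,0.005,0.005,0.005,0.005,0.005,0.005,0.005]}}

```text
time: 15.25
tcp_pos: [0.5256, -0.0957, 0.1743]
eef_rot: [2.703, 1.6, 0.0]
contact_force: [0.4, -0.2, -0.6]
opening: 0.0148
finger_force: 58.5
```

{"fn": "play_rows", "kwargs": {"translation": [[-0.042,0.02,0.002],[-0.042,0.019,0.001],[-0.043,0.02,0.002],[-0.042,0.019,0.001],[0,0,0],[0,0,0]], "rot": [[0,0,0],[0,0,0],[0,0,0],[0,0,0],[-0.12,0,0],[-0.12,0,0]], "grip": [0.005,0.005,0.005,0.005,0.005,0.005]}}

```text
time: 16.0
tcp_pos: [0.5127, -0.2812, 0.1682]
eef_rot: [2.519, 1.488, 0.181]
contact_force: [0.2, 0.7, -1.0]
opening: 0.0149
finger_force: 58.6
```

{"fn": "play_rows", "kwargs": {"translation": [[0,0,0],[0,0,0],[0,0,0],[0,0,0],[0,0,0],[0,0,0],[0,0,0]], "rot": [[-0.12,0,0],[-0.12,0,0],[-0.12,0,0],[-0.12,0,0],[-0.12,0,0],[-0.12,0,0],[0,0,0]], "grip": [0.005,0.005,0.005,0.005,0.005,0.005,0.005]}}

```text
time: 16.88
tcp_pos: [0.5423, -0.2814, 0.2412]
eef_rot: [2.181, 1.306, 0.501]
contact_force: [0.9, 0.3, -0.1]
opening: 0.0146
finger_force: 59.0
```

Run:
```python
from plan import *
now()
rows([.514,-.280,.053],None,grip=.005,n=4)
```

```text
t 16.88 tcp [ 0.5423 -0.2814  0.2412] jawyaw -0.5089 tz [ 0.565 -0.26  -0.783] F [ 0.9  0.3 -0.1] open 0.0146 ff 59.0 q [ 0.07  0.31  0.48  2.18 -1.52  0.18  1.46]
{"translation": [[-0.005, -0.034, 0.033], [-0.005, -0.034, 0.033], [-0.004, -0.034, 0.032], [-0.0049, -0.0348, 0.0329]], "rot": [[0.0, 0.0, 0.0], [0.0, 0.0, 0.0], [0.0, 0.0, 0.0], [0.0, 0.0, 0.0]], "grip": [0.005, 0.005, 0.005, 0.005]}
```

The fingers-outward tilt hits the joint 5 and 6 limits. I'll undo it and lean the other way, fingers pointing inward.

Run:
```python
from plan import *
rows([.51,-.280,.20],-.5,grip=.005,n=6)
```

```text
{"translation": [[-0.003, -0.008, 0.002], [-0.002, -0.008, 0.003], [-0.003, -0.007, 0.004], [-0.002, -0.007, 0.005], [-0.002, -0.006, 0.006], [-0.0029, -0.0055, 0.0061]], "rot": [[0.112, -0.007, 0.001], [0.112, -0.007, 0.001], [0.112, -0.007, 0.001], [0.112, -0.007, 0.001], [0.112, -0.007, 0.001], [0.112, -0.007, 0.001]], "grip": [0.005, 0.005, 0.005, 0.005, 0.005, 0.005]}
```

{"fn": "play_rows", "kwargs": {"translation": [[-0.003,-0.008,0.002],[-0.002,-0.008,0.003],[-0.003,-0.007,0.004],[-0.002,-0.007,0.005],[-0.002,-0.006,0.006],[-0.003,-0.006,0.006],[0,0,0],[0,0,0]], "rot": [[0.112,-0.007,0.001],[0.112,-0.007,0.001],[0.112,-0.007,0.001],[0.112,-0.007,0.001],[0.112,-0.007,0.001],[0.112,-0.007,0.001],[0,0,0],[0,0,0]], "grip": [0.005,0.005,0.005,0.005,0.005,0.005,0.005,0.005]}}

```text
time: 17.88
tcp_pos: [0.524, -0.2764, 0.2018]
eef_rot: [2.63, 1.591, 0.105]
contact_force: [0.4, -0.7, -0.4]
opening: 0.0149
finger_force: 59.1
```

Run:
```python
from plan import *
now()
rows([.51,-.280,.20],-.5,grip=.005)
```

```text
t 17.88 tcp [ 0.524  -0.2764  0.2018] jawyaw -0.4837 tz [ 0.093 -0.021 -0.995] F [ 0.4 -0.7 -0.4] open 0.0149 ff 59.1 q [-0.09  0.6   0.9   1.76 -0.62  0.98  0.57]
{"translation": [[-0.0097, -0.0108, 0.0006]], "rot": [[0.092, -0.025, 0.017]], "grip": [0.005]}
```

{"fn": "play_rows", "kwargs": {"translation": [[-0.01,-0.011,0.001],[0,0,0],[0,0,0],[0,0,0],[0,0,0],[0,0,0]], "rot": [[0.092,-0.025,0.017],[0.1,0,0],[0.1,0,0],[0.1,0,0],[0.1,0,0],[0,0,0]], "grip": [0.005,0.005,0.005,0.005,0.005,0.005]}}

```text
time: 18.62
tcp_pos: [0.5105, -0.2803, 0.199]
eef_rot: [-2.392, -1.422, 0.288]
contact_force: [0.1, -0.9, -1.0]
opening: 0.0145
finger_force: 59.1
```

Run:
```python
from plan import *
now()
```

```text
t 18.62 tcp [ 0.5105 -0.2803  0.199 ] jawyaw -0.4982 tz [-0.342  0.187 -0.921] F [ 0.1 -0.9 -1. ] open 0.0145 ff 59.1 q [ 0.07  0.85  0.86  1.35 -0.47  1.59  0.44]
```

{"fn": "play_rows", "kwargs": {"translation": [[0,0,0],[0,0,0],[0,0,0],[0,0,0]], "rot": [[0.1,0,0],[0.1,0,0],[0.12,0,0],[0,0,0]], "grip": [0.005,0.005,0.005,0.005]}}

```text
time: 19.12
tcp_pos: [0.5102, -0.2804, 0.1982]
eef_rot: [-2.133, -1.267, 0.476]
contact_force: [0.5, -0.2, -0.3]
opening: 0.0148
finger_force: 59.7
```

Run:
```python
from plan import *
now()
rows([.522,-.285,.062],None,grip=.005,n=4)
```

```text
t 19.12 tcp [ 0.5102 -0.2804  0.1982] jawyaw -0.4983 tz [-0.579  0.316 -0.752] F [ 0.5 -0.2 -0.3] open 0.0148 ff 59.7 q [ 0.17  1.02  0.79  1.08 -0.41  1.96  0.4 ]
{"translation": [[0.0, 0.025, 0.024], [0.001, 0.025, 0.023], [0.0, 0.025, 0.024], [0.0005, 0.0242, 0.0232]], "rot": [[0.0, 0.0, 0.0], [0.0, 0.0, 0.0], [0.0, 0.0, 0.0], [0.0, 0.0, 0.0]], "grip": [0.005, 0.005, 0.005, 0.005]}
```

{"fn": "play_rows", "kwargs": {"translation": [[0,0.025,0.024],[0.001,0.025,0.023],[0,0.025,0.024],[0,0.024,0.023],[0,0,0]], "rot": [[0,0,0],[0,0,0],[0,0,0],[0,0,0],[0,0,0]], "grip": [0.005,0.005,0.005,0.005,0.005]}}

```text
time: 19.75
tcp_pos: [0.5208, -0.2841, 0.0635]
eef_rot: [-2.132, -1.266, 0.477]
contact_force: [0.2, 0.1, -0.5]
opening: 0.0148
finger_force: 59.7
```

Run:
```python
from plan import *
now()
im=viewer.camera("side");im2=viewer.camera("wrist")
v=np.zeros((400,400,3),np.uint8);c=cv2.resize(im[190:390,240:440],(400,400));cv2.imwrite("pics/o8.png",np.hstack([c,cv2.resize(im2,(400,400))]))
rows([.522,-.285,.056],None,grip=.005,n=2)
```

```text
t 19.75 tcp [ 0.5208 -0.2841  0.0635] jawyaw -0.4989 tz [-0.579  0.317 -0.751] F [ 0.2  0.1 -0.5] open 0.0148 ff 59.7 q [ 0.18  1.16  0.75  1.13 -0.48  1.78  0.4 ]
{"translation": [[0.0, 0.003, 0.004], [0.0005, 0.0039, 0.0035]], "rot": [[0.0, 0.0, 0.0], [0.0, 0.0, 0.0]], "grip": [0.005, 0.005]}
```

{"fn": "play_rows", "kwargs": {"translation": [[0,0,0],[0,0.005,0.005],[0,0.002,0.002],[0,0,0]], "rot": [[0.1,0,0],[0,0,0],[0,0,0],[0,0,0]], "grip": [0.005,0.005,0.005,0.005]}}

```text
time: 20.35
tcp_pos: [0.5212, -0.2851, 0.0549]
eef_rot: [-2.051, -1.218, 0.529]
contact_force: [0.1, 0.7, 0.2]
opening: 0.0148
finger_force: 59.8
```

{"fn": "play_rows", "kwargs": {"translation": [[0,0.0015,0.0015],[0,0.001,0.001],[0,0,0]], "rot": [[0,0,0],[0,0,0],[0,0,0]], "grip": [0.005,0.005,0.005]}}

```text
time: 20.72
tcp_pos: [0.5211, -0.285, 0.0508]
eef_rot: [-2.049, -1.217, 0.53]
contact_force: [0.7, -0.2, -0.6]
opening: 0.0144
finger_force: 60.0
```

{"fn": "play_rows", "kwargs": {"translation": [[0,0.0015,0.0015],[0,0,0],[0,0,0],[0,0,0],[0,0,-0.015],[0,0,-0.04],[0,0,-0.05]], "rot": [[0,0,0],[0,0,0],[0,0,0],[0,0,0],[0,0,0],[0,0,0],[0,0,0]], "grip": [0.005,0.005,0.028,0.028,0.03,0.03,0.03]}}

```text
time: 21.6
tcp_pos: [0.5445, -0.2952, 0.0725]
eef_rot: [-2.013, -1.222, 0.546]
contact_force: [-0.8, -0.2, -3.1]
opening: 0.0303
finger_force: 0.0
```

Run:
```python
from plan import *
now()
im=viewer.camera("side");cv2.imwrite("pics/s9.png",im);p=viewer.camera_params("side")
m=woodmask(im);n,l,s,c=cv2.connectedComponentsWithStats(m)
for i in range(1,n):
    if s[i][4]>200 and 200<c[i][0]<460: print(s[i],c[i].round(), ray([c[i]],p,.011)[0].round(3))
rows([.50,-.27,.16],-.5,grip=.0854)
```

```text
t 21.6 tcp [ 0.5445 -0.2952  0.0725] jawyaw -0.4758 tz [-0.664  0.352 -0.66 ] F [-0.8 -0.2 -3.1] open 0.0303 ff 0.0 q [ 0.41  1.18  0.16  0.87 -0.12  1.95  0.07]
[ 282  116  184   91 5946] [381. 159.] [1.002 0.249 0.011]
[346 181  22  28 460] [357. 195.] [0.778 0.082 0.011]
[ 276  210   68   48 1775] [310. 233.] [ 0.552 -0.023  0.011]
[ 338  272   35   46 1254] [354. 295.] [ 0.511 -0.283  0.011]
{"translation": [[-0.0, -0.02, -0.003], [-0.0, -0.019, -0.007], [-0.0, -0.017, -0.01], [-0.001, -0.016, -0.012], [-0.0002, -0.0132, -0.0152]], "rot": [[-0.169, -0.001, 0.005], [-0.169, -0.001, 0.005], [-0.169, -0.001, 0.005], [-0.169, -0.001, 0.005], [-0.169, -0.001, 0.005]], "grip": [0.0854, 0.0854, 0.0854, 0.0854, 0.0854]}
```

Run:
```python
from plan import *
rows([.535,-.29,.18],-.5,grip=.03,n=6)
```

```text
{"translation": [[-0.0, -0.015, -0.01], [-0.0, -0.013, -0.012], [-0.001, -0.011, -0.014], [-0.0, -0.009, -0.015], [-0.001, -0.007, -0.016], [-0.0006, -0.0043, -0.0168]], "rot": [[-0.141, -0.001, 0.005], [-0.141, -0.001, 0.005], [-0.141, -0.001, 0.005], [-0.141, -0.001, 0.005], [-0.141, -0.001, 0.005], [-0.141, -0.001, 0.005]], "grip": [0.03, 0.03, 0.03, 0.03, 0.03, 0.03]}
```

{"fn": "play_rows", "kwargs": {"translation": [[0,-0.022,-0.02],[0,-0.02,-0.02],[0,-0.011,-0.014],[0,-0.009,-0.015],[0,-0.007,-0.016],[0,-0.004,-0.017],[0,0,0]], "rot": [[-0.03,0,0],[-0.14,0,0],[-0.17,-0.001,0.005],[-0.17,-0.001,0.005],[-0.17,-0.001,0.005],[-0.17,-0.001,0.005],[0,0,0]], "grip": [0.03,0.03,0.03,0.03,0.03,0.03,0.03]}}

```text
time: 22.52
tcp_pos: [0.5407, -0.2954, 0.2043]
eef_rot: [2.699, 1.597, 0.001]
contact_force: [0.3, -0.0, 0.5]
opening: 0.0298
finger_force: 0.0
```

Run:
```python
from plan import *
now()
rows([.505,-.27,.20],-.5,grip=.0854)
im=viewer.camera("side");cv2.imwrite("pics/s10.png",im);p=viewer.camera_params("side")
m=woodmask(im);n,l,s,c=cv2.connectedComponentsWithStats(m)
for i in range(1,n):
    if s[i][4]>200 and 200<c[i][0]<460: print(s[i],c[i].round(), ray([c[i]],p,.011)[0].round(3))
```

```text
t 22.52 tcp [ 0.5407 -0.2954  0.2043] jawyaw -0.5023 tz [ 0.004 -0.005 -1.   ] F [ 0.3 -0.   0.5] open 0.0298 ff 0.0 q [ 0.33  0.53  0.21  1.61 -0.12  1.01  0.07]
{"translation": [[0.0051, -0.0435, 0.0041]], "rot": [[0.005, 0.002, -0.002]], "grip": [0.0854]}
[  236     0   121   170 13662] [296.  82.] [1.26  1.349 0.011]
[ 276  210   68   48 1774] [310. 233.] [ 0.552 -0.023  0.011]
[ 338  272   34   46 1256] [354. 294.] [ 0.512 -0.282  0.011]
```

Run:
```python
from plan import *
now();p=viewer.camera_params("wrist");im=viewer.camera("wrist");cv2.imwrite("pics/w10.png",im)
np.save("w10.npy",p["cam_to_world"])
side=cv2.imread("pics/s10.png");ps=viewer.camera_params("side")
m=comp(woodmask(side),(354,294)).astype(np.float32)
BD=np.array([.13,.06,.016])
x=np.array([.512,-.282,1.07])
hm=hullmask(box(*x,BD,.011),ps);print(hm.sum())
v,e=fit([(m,ps)],x,BD,.011);print(v,e)
cv2.imwrite("pics/o10.png",np.hstack([cv2.resize(im,(500,312)),cv2.resize(side[220:345,300:420],(300,312))]))
```

```text
t 22.57 tcp [ 0.5419 -0.2954  0.2032] jawyaw -0.5012 tz [ 0.001 -0.003 -1.   ] F [ 0.5  0.2 -0.7] open 0.0297 ff 0.0 q [ 0.33  0.54  0.21  1.6  -0.12  1.01  0.07]
1335.0
[ 0.51393696 -0.27848215  1.06593214] 0.04940086603164673
```

View pics/o10.png

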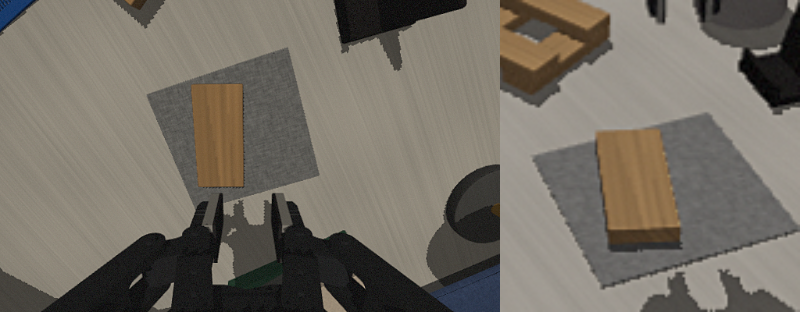

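The board lies flat on the mat, and the side view confirms it. I'll refine its pose with the wrist picture and move in to regrasp.

Run:
```python
from plan import *
im=cv2.imread("pics/w10.png");p=viewer.camera_params("wrist");p["cam_to_world"]=np.load("w10.npy")
BD=np.array([.13,.06,.016]);x=np.array([.514,-.2785,1.066])
uv=proj([[x[0],x[1],.019]],p)[0];print(uv)
m=comp(woodmask(im),uv).astype(np.float32)
v,e=fit([(m,p)],x,BD,.011);print(v,e)
ps=viewer.camera_params("side");ms=comp(woodmask(cv2.imread("pics/s10.png")),(354,294)).astype(np.float32)
v,e=fit([(m,p),(ms,ps)],x,BD,.011);print(v,e)
a=rows([v[0],v[1],.09],v[2]-np.pi/2,grip=.0854,n=3)
```

```text
[281.59479829 175.83451967]
[ 0.51150737 -0.2797812   1.07455666] 0.0122641921043396
[ 0.51203578 -0.27960864  1.07269895] 0.04370647668838501
{"translation": [[-0.0, -0.012, 0.037], [-0.0, -0.011, 0.038], [-0.0008, -0.0118, 0.0373]], "rot": [[0.0, 0.001, -0.001], [0.0, 0.001, -0.001], [0.0, 0.001, -0.001]], "grip": [0.0854, 0.0854, 0.0854]}
```

{"fn": "play_rows", "kwargs": {"translation": [[0,-0.012,0.037],[0,-0.011,0.038],[-0.001,-0.012,0.037],[0,0,0.03],[0,0,0.02],[0,0,0.01],[0,0,0]], "rot": [[0,0,0],[0,0,0],[0,0,0],[0,0,0],[0,0,0],[0,0,0],[0,0,0]], "grip": [0.085,0.085,0.085,0.085,0.085,0.085,0.085]}}

```text
time: 23.5
tcp_pos: [0.5123, -0.28, 0.0285]
eef_rot: [2.7, 1.603, -0.004]
contact_force: [-0.4, 0.5, 0.2]
opening: 0.0847
finger_force: 0.0
```

{"fn": "play_rows", "kwargs": {"translation": [[0,0,0.004],[0,0,0],[0,0,0],[0,0,0],[0,0,0]], "rot": [[0,0,0],[0,0,0],[0,0,0],[0,0,0],[0,0,0]], "grip": [0.085,0.085,0.04,0.04,0.04]}}

```text
time: 24.12
tcp_pos: [0.5127, -0.2799, 0.0268]
eef_rot: [2.698, 1.602, -0.0]
contact_force: [-0.9, 1.4, 5.9]
opening: 0.058
finger_force: 64.4
```

Run:
```python
from plan import *
now()
a=rows([.512,-.28,.12],None,grip=.04)
a=rows([.546,-.0265,.10],-1.23,grip=.04,start=(a[0],st([0,0,0],-.5)[1]))
```

```text
t 24.12 tcp [ 0.5127 -0.2799  0.0268] jawyaw -0.4993 tz [ 0.002 -0.004 -1.   ] F [-0.9  1.4  5.9] open 0.058 ff 64.4 q [ 0.36  0.71  0.15  1.86 -0.18  0.58  0.12]
{"translation": [[-0.0, -0.0, -0.047], [-0.0007, -0.0002, -0.0462]], "rot": [[0.0, 0.0, 0.0], [0.0, 0.0, 0.0]], "grip": [0.04, 0.04]}
{"translation": [[0.048, -0.018, 0.004], [0.045, -0.025, 0.004], [0.04, -0.031, 0.004], [0.035, -0.037, 0.004], [0.0298, -0.0421, 0.004]], "rot": [[0.0, 0.0, 0.146], [0.0, 0.0, 0.146], [0.0, 0.0, 0.146], [0.0, 0.0, 0.146], [0.0, 0.0, 0.146]], "grip": [0.04, 0.04, 0.04, 0.04, 0.04]}
```

{"fn": "play_rows", "kwargs": {"translation": [[0,0,-0.047],[0,0,-0.046],[0.048,-0.018,0.004],[0.045,-0.025,0.004],[0.04,-0.031,0.004],[0.035,-0.037,0.004],[0.03,-0.042,0.004],[0,0,0]], "rot": [[0,0,0],[0,0,0],[0,0,0.146],[0,0,0.146],[0,0,0.146],[0,0,0.146],[0,0,0.146],[0,0,0]], "grip": [0.04,0.04,0.04,0.04,0.04,0.04,0.04,0.04]}}

```text
time: 25.12
tcp_pos: [0.5466, -0.0194, 0.0974]
eef_rot: [3.093, 0.546, -0.0]
contact_force: [0.4, -0.6, -0.7]
opening: 0.058
finger_force: 65.0
```

{"fn": "play_rows", "kwargs": {"translation": [[0,0,0.012],[0,0,0],[0,0,0]], "rot": [[0,0,0],[0,0,0],[0,0,0]], "grip": [0.04,0.04,0.04]}}

```text
time: 25.5
tcp_pos: [0.5462, -0.0275, 0.086]
eef_rot: [3.093, 0.53, 0.0]
contact_force: [0.0, -0.2, -0.8]
opening: 0.0585
finger_force: 64.9
```

Run:
```python
from plan import *
now();p=viewer.camera_params("wrist");im=viewer.camera("wrist");now();cv2.imwrite("pics/w11.png",im)
BD=np.array([.13,.06,.016]);z=state()["tcp_pos"][2]-.016
print("pred board",proj(box(.546,-.0265,.341,BD,z),p).round().tolist())
for n,B in [("s+",box(.5884,-.0115,1.912,SL,.024)),("s-",box(.5036,-.0415,1.912,SL,.024)),("b1",box(.5311,.0162,.341,SL,.008)),("b2",box(.561,-.069,.341,SL,.008))]:
    print(n,proj(B,p).round().tolist())
m=woodmask(im);h=cv2.cvtColor(im,cv2.COLOR_BGR2HSV)
for u in range(240,400,15): 
    col=np.flatnonzero(m[:,u]); print(u,col.min() if len(col) else None, h[90:230:10,u,2].tolist())
```

```text
t 25.5 tcp [ 0.5462 -0.0275  0.086 ] jawyaw -1.2315 tz [ 0.001 -0.004 -1.   ] F [ 0.  -0.2 -0.8] open 0.0585 ff 64.9 q [-0.26  0.62  0.41  1.92 -0.37  0.68 -0.86]
t 25.55 tcp [ 0.5464 -0.0273  0.0861] jawyaw -1.2313 tz [ 0.001 -0.004 -1.   ] F [-0.5  0.2 -1.4] open 0.058 ff 64.9 q [-0.26  0.62  0.41  1.92 -0.37  0.68 -0.86]
pred board [[367.0, 361.0], [372.0, 385.0], [261.0, 362.0], [257.0, 386.0], [381.0, 126.0], [389.0, 131.0], [244.0, 127.0], [235.0, 132.0]]
s+ [[427.0, 118.0], [436.0, 120.0], [420.0, 185.0], [429.0, 193.0], [199.0, 119.0], [189.0, 122.0], [207.0, 186.0], [198.0, 194.0]]
s- [[413.0, 258.0], [420.0, 271.0], [407.0, 309.0], [414.0, 325.0], [215.0, 259.0], [207.0, 272.0], [221.0, 310.0], [214.0, 326.0]]
b1 [[280.0, 296.0], [278.0, 310.0], [226.0, 296.0], [221.0, 310.0], [272.0, 116.0], [269.0, 118.0], [207.0, 116.0], [199.0, 118.0]]
b2 [[402.0, 296.0], [408.0, 309.0], [348.0, 296.0], [350.0, 310.0], [418.0, 116.0], [427.0, 118.0], [354.0, 116.0], [357.0, 118.0]]
240 119 [153, 148, 151, 74, 140, 121, 135, 132, 135, 136, 137, 140, 135, 132]
255 118 [151, 153, 156, 89, 82, 130, 131, 129, 133, 136, 132, 129, 133, 131]
270 118 [155, 153, 143, 77, 80, 131, 134, 136, 136, 127, 133, 132, 129, 134]
285 119 [152, 155, 153, 84, 85, 128, 132, 126, 133, 128, 127, 125, 125, 127]
300 119 [154, 155, 156, 81, 87, 137, 138, 135, 136, 137, 140, 138, 139, 140]
315 119 [153, 150, 153, 83, 84, 137, 141, 141, 141, 140, 142, 142, 145, 145]
330 119 [146, 153, 153, 78, 90, 124, 125, 127, 127, 131, 126, 126, 126, 129]
345 119 [148, 151, 155, 80, 83, 140, 138, 141, 141, 145, 146, 147, 143, 136]
360 118 [144, 148, 151, 84, 95, 137, 137, 136, 135, 136, 137, 135, 134, 136]
375 118 [156, 148, 152, 86, 92, 142, 145, 143, 139, 143, 143, 136, 139, 132]
390 118 [147, 149, 143, 83, 141, 119, 110, 98, 87, 67, 76, 75, 73, 73]
```

Run:
```python
from plan import *
im=cv2.imread("pics/w11.png");h=cv2.cvtColor(im,cv2.COLOR_BGR2HSV)[:,:,2].astype(int)
print("rows",[(v,int(np.median(h[v,270:370]))) for v in range(112,144)])
for v in(150,170): print(v,[(u,int(np.median(h[v-5:v+5,u]))) for u in list(range(226,252,2))+list(range(370,396,2))])
# s- / board: far-end check of base slat-
it=cv2.imread("pics/w6.png")
```

```text
rows [(112, 151), (113, 151), (114, 151), (115, 151), (116, 152), (117, 153), (118, 161), (119, 84), (120, 81), (121, 100), (122, 132), (123, 131), (124, 132), (125, 133), (126, 136), (127, 127), (128, 79), (129, 83), (130, 86), (131, 81), (132, 121), (133, 136), (134, 136), (135, 136), (136, 136), (137, 137), (138, 137), (139, 136), (140, 137), (141, 136), (142, 135), (143, 137)]
150 [(226, 135), (228, 137), (230, 135), (232, 135), (234, 137), (236, 138), (238, 136), (240, 132), (242, 134), (244, 134), (246, 132), (248, 132), (250, 134), (370, 143), (372, 146), (374, 144), (376, 143), (378, 141), (380, 137), (382, 135), (384, 133), (386, 131), (388, 134), (390, 110), (392, 71), (394, 71)]
170 [(226, 136), (228, 136), (230, 137), (232, 136), (234, 135), (236, 135), (238, 136), (240, 137), (242, 120), (244, 133), (246, 134), (248, 131), (250, 133), (370, 143), (372, 144), (374, 143), (376, 141), (378, 138), (380, 136), (382, 132), (384, 131), (386, 132), (388, 121), (390, 81), (392, 75), (394, 73)]
```

{"fn": "play_rows", "kwargs": {"translation": [[0,0,0.016],[0,0,0.009],[0,0,0.003],[0,0,0]], "rot": [[0,0,0],[0,0,0],[0,0,0],[0,0,0]], "grip": [0.04,0.04,0.04,0.04]}}

```text
time: 26.05
tcp_pos: [0.5463, -0.026, 0.0576]
eef_rot: [3.093, 0.533, -0.0]
contact_force: [-0.8, -0.4, -0.7]
opening: 0.0581
finger_force: 65.0
```

{"fn": "play_rows", "kwargs": {"translation": [[0,0,0.001],[0,0,0]], "rot": [[0,0,0],[0,0,0]], "grip": [0.04,0.04]}}

```text
time: 26.3
tcp_pos: [0.5466, -0.0259, 0.0572]
eef_rot: [3.092, 0.534, 0.001]
contact_force: [-0.0, -0.1, -0.8]
opening: 0.0584
finger_force: 65.0
```

{"fn": "play_rows", "kwargs": {"translation": [[0,0,0.001],[0,0,0]], "rot": [[0,0,0],[0,0,0]], "grip": [0.04,0.04]}}

```text
time: 26.55
tcp_pos: [0.5465, -0.026, 0.0561]
eef_rot: [3.092, 0.534, 0.001]
contact_force: [0.1, -0.3, -0.4]
opening: 0.0582
finger_force: 65.0
```

{"fn": "play_rows", "kwargs": {"translation": [[0,0,0.001],[0,0,0]], "rot": [[0,0,0],[0,0,0]], "grip": [0.04,0.04]}}

```text
time: 26.8
tcp_pos: [0.5465, -0.026, 0.0558]
eef_rot: [3.093, 0.533, 0.002]
contact_force: [-2.4, 0.1, 7.7]
opening: 0.0582
finger_force: 65.9
```

{"fn": "play_rows", "kwargs": {"translation": [[0,0,0],[0,0,0],[0,0,0],[0,0,-0.03],[0,0,-0.05],[0,0,-0.05],[-0.05,0,-0.02],[0,0,0]], "rot": [[0,0,0],[0,0,0],[0,0,0],[0,0,0],[0,0,0],[0,0,0],[0,0,0],[0,0,0]], "grip": [0.075,0.08,0.08,0.08,0.08,0.08,0.08,0.08]}}

```text
time: 27.8
tcp_pos: [0.497, -0.0439, 0.2068]
eef_rot: [3.093, 0.529, 0.003]
contact_force: [0.5, 0.9, 0.1]
opening: 0.0802
finger_force: 0.0
```

Run:
```python
from plan import *
now();p=viewer.camera_params("wrist");im=viewer.camera("wrist");sd=viewer.camera("side");ps=viewer.camera_params("side");cv2.imwrite("pics/w12.png",im);cv2.imwrite("pics/s12.png",sd)
BD=np.array([.13,.06,.016])
parts=[box(.5311,.0162,.341,SL,.008),box(.561,-.069,.341,SL,.008),box(.5884,-.0115,1.912,SL,.024),box(.5036,-.0415,1.912,SL,.024),box(.546,-.0265,.341,BD,.040)]
for n,i,q in(("w",im,p),("s",sd,ps)):
    m=np.max([hullmask(B,q) for B in parts],0)
    u=proj([[.546,-.0265,.048]],q)[0]; c=comp(woodmask(i),u).astype(np.float32)
    print(n,"IoU",np.minimum(m,c).sum()/np.maximum(m,c).sum(),"only model",((m>.5)&(c<.5)).sum(),"only image",((c>.5)&(m<.5)).sum(),"tot",c.sum(),u)
    d=((m>.5).astype(int)-c); 
    o=i.copy()
    for B in parts: cv2.polylines(o,[cv2.convexHull((proj(B,q)*8).astype(np.int32))],True,(0,0,255),1,shift=3)
    cv2.imwrite(f"pics/o12{n}.png",o)
    if n=="w": # board top face: bright rows/cols
        print(proj(box(.546,-.0265,.341,BD,.040),q).round().tolist()); print([proj(parts[k],q).round().tolist() for k in(2,3)])
    for k in range(1,4):
        e=cv2.erode((np.abs(d)>.5).astype(np.uint8),np.ones((2*k+1,)*2)); print("mismatch thicker than",2*k,e.sum(),np.argwhere(e)[:3].tolist())
```

```text
t 27.8 tcp [ 0.497  -0.0439  0.2068] jawyaw -1.2321 tz [ 0.002 -0.003 -1.   ] F [0.5 0.9 0.1] open 0.0802 ff 0.0 q [-0.33  0.4   0.52  1.9  -0.25  0.9  -0.92]
w IoU 0.9624581 only model 458 only image 298 tot 22092.0 [314.8083398  125.73287003]
[[347.0, 194.0], [349.0, 199.0], [283.0, 194.0], [282.0, 199.0], [351.0, 44.0], [353.0, 41.0], [278.0, 44.0], [276.0, 42.0]]
[[[389.0, 47.0], [393.0, 44.0], [386.0, 94.0], [390.0, 94.0], [240.0, 47.0], [236.0, 45.0], [243.0, 95.0], [239.0, 95.0]], [[383.0, 149.0], [386.0, 152.0], [381.0, 189.0], [384.0, 194.0], [247.0, 149.0], [243.0, 152.0], [250.0, 189.0], [246.0, 194.0]]]
mismatch thicker than 2 157 [[152, 245], [152, 246], [153, 245]]
mismatch thicker than 4 0 []
mismatch thicker than 6 0 []
s IoU 0.9292019 only model 123 only image 10 tot 1924.0 [308.82798288 222.65613695]
mismatch thicker than 2 0 []
mismatch thicker than 4 0 []
mismatch thicker than 6 0 []
```

```bash
python3 -c "
from plant import ticket;print(ticket.sign_off())"
```

```text
the job is handed in; nothing more can be done
None
```

The riser is finished and handed in at about 28 s. Both slats and then the wide board are in place, lined up to within about 3 mm in the last camera check. I regripped the board from the mat as asked, after a first attempt to tilt it ran into joint limits; I did not re-check the rack or the other things on the lid afterwards.

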